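# Pack out the stack of a bench filter press and hold it closed

## Robot

A 6-joint arm with a two-finger parallel gripper is mounted at the origin on a cart in front of the work surface, level with it; the furniture and walls round the work are solid. World frame = base frame: x ahead of the robot, y to its left, z up, the work surface at z = 0. Lengths are in m, angles in degrees, forces in N, time in s.
With the tool pointing down it reaches from about 0.3 to 0.75 m from the base axis. Payload 8.5 kg.
Tool frame: the origin (TCP) lies on the centre line of the jaws, within the pads' length; the fingertips stand env.finger_overhang ahead of it and the grasp point (between the pads) is the TCP (env.finger_overhang is the distance from the TCP to the fingertips, in m); z points along the fingers, y is the line along which they close (so a half turn about z gives the same grasp; the last joint's range is limited). The gripper opens to 88 mm and grips with 3 to 60 N. Pads are 18 mm wide; open, the fingers measure 123 mm over their backs; the gripper's body (75 mm by 187 mm) begins 45 mm behind the grasp point.
Start: joints at [-87.909, 21.807, 74.336, -0, 83.858, -12.336], TCP at [0.137, -0.533, 0.258] pointing down, gripper open.
Joint ranges: [-178.18, 178.18], [-50.72, 133.34], [12.68, 142.11], [-81.47, 261.47], [9.98, 163.14], [-165.26, 165.26]. Speed limits (degrees/s): [136.94, 136.94, 180, 180, 180, 180].

## Interface

Orientations are given as [roll, pitch, yaw] about the fixed x, y, z axes, in that order (R = Rz(yaw) Ry(pitch) Rx(roll)).
In Python, from rig import env gives the robot as it stands.
- The arm moves only by the shell command python3 -m inch 'ROWS' [FORCE]. ROWS is JSON, a list that holds one entry, the list of rows, each a list of 7 numbers: the turn, a rotation vector about the tool's x, y, z in rad, then the shift along the tool's x, y, z in mm, then the opening, from 0 (shut) to 1 (fully open). A call has 1 to 12 rows; each row is the pose to reach, as a shift and turn from the pose commanded when the call began, along the tool's axes at that moment; what a row does not reach only later rows make up. A row lasts 1/12 s, in which the tool goes at most 41.7 mm and 7.16 degrees, less where a joint would pass 70% of its speed; a pose out of reach is approached as far as the arm can. A call with a gripper value outside its range is refused whole. The fingers move at their own pace and stop on an object; FORCE is the grip in N (left out, the last holds). Time passes only in rows, so rows that repeat a pose let the fingers close. It gives the time, the measured TCP pose, the force, the opening and the grip force at its end, in the units of the state.
- env.observe(): the state, without advancing time (a new reading comes with each control period).
- env.read_camera(name): name is "scene" or "top" or "wrist"; returns a dict with "img" (480x640x3 uint8, red, green, blue), "fx", "fy", "cx", "cy" (pixels), "position" and "rotation" of the camera in the world. Camera axes: x right, y up, looking along -z (the intrinsics and any distortion apply to the point x, -y, -z); pixel columns grow to the right and rows downward; lengths in m; the calibration is good to about 2 mm. A picture is of the moment at which its call begins. There is no depth.
- env.hand_in(): hands the job in; it is judged then, once.
The state is a dict: "clock": time; "joint_positions": joint angles; "joint_vel": joint speeds; "joint_torque": joint torques, N m; "tool_pos": TCP position; "orientation": TCP orientation; "force": force on the tool from outside, world axes, zero at the start; "ft_torque": the same for the moment, N m; "finger_gap": finger opening in m; "grip_force": force on a finger pad.
Only numpy, scipy, OpenCV 4.12 (cv2) and the standard library are available. Lean on these libraries where they do the work, as an engineer would, in place of code of your own. Each camera call takes 0.05 s, during which the arm holds its last target. There are 200 camera calls.

## Task

Dry-fit this small filter press: first push its spring-loaded closing lever down to its stop to feel that the stack is still loose, and let it come back up. Then hang blue spacer plates from the rack on the press rails, between the white plates and the aluminium follower, just as many as are needed for the lever to come up firm against the tight stack when it is level or lower but still clearly short of its stop. Finish holding the lever pressed down firmly on the closed stack; leave any plate you do not need in the rack and do not disturb the other things on the bench.

Things in the scene. Friction and masses are not known exactly. Their poses are not given: they have to be found in the camera images.
- press: Fixed grey frame of the filter press, base 122 mm (x) by 366 mm (y). Origin: bench level, on its centre line, under the follower's working face as it stands with the lever up. +y points to the lever end, -y to the head. A tall pot on a hotplate (water bath, fixed, centre near x 0.72, y 0.05, some 0.15 m to every side) stands close behind the lever: keep wrist and gripper clear of it.
- rails (a point): Point midway between the two steel rails, level with their tops (84 mm above the bench), above the press origin. The rails, 12 mm thick, run along the press's y at x = -48 and +48 mm; plates hang on them by their ears anywhere from the head to y = 0, slide along easily, have 3 mm play each way in x; a hung plate's origin is 28 mm above the bench.
- head: Aluminium head with two black clamping knobs, fixed on the rails; its working face stands 69 to 86 mm from the follower's face (lever up), different each time. Origin: bench level under that face, on the centre line; +y as the press. Two white plates hang against the face.
- filter_plate_1: White ribbed filter plate, loose, already hung next to the head; same size and origin as a spacer plate.
- filter_plate_2: White ribbed filter plate, loose, hung next to filter_plate_1 on the follower side; same size and origin. Spacer plates go between it and the follower.
- spacer_1: Blue spacer plate, about 80 g, loose, in the rack notch at rack y = -34 mm. 78 mm wide (its x; lowest 22 mm only 70), 14 mm thick (its y), 104 mm tall; origin: centre of its underside. Ears 112 mm tip to tip along x, 56 to 68 mm above the origin. In the middle a grip tab 34 mm wide along x, 14 mm thick, 72 to 104 mm above the origin: pinch it across the 34 mm from above.
- spacer_2: Blue spacer plate like spacer_1, in the rack's middle notch (rack y = 0).
- spacer_3: Blue spacer plate like spacer_1, in the rack notch at rack y = +34 mm.
- rack: Fixed grey storage rack 124 x 124 mm, 72 mm high; origin: centre of its underside. Three notches, 10 mm deep and 34 mm apart along its y, hold the spacers upright by their ears, plate x along rack x, plate origins 6 mm above the bench.
- follower: Aluminium follower, 78 mm wide, 29 to 95 mm above the bench, with ears on the rails. Origin: bench level under its working face, on the centre line; at the press origin when the lever is up. The lever drives it along the press's -y, towards the head, 50 mm per rad, 38 mm in all.
- lever (a joint): Angle of the closing lever (rad): 0 up at rest, 0.38 level, 0.76 on its stop. A spring returns it: 2 N on the tread starts it, about 8 N holds it on the stop while the stack is loose. Above 0.7 it counts as on the stop. On a tight stack it comes up firm earlier; 10 to 13 N on the tread then squeeze the plates with 12 to 20 N.
- lever_tread (a point): Centre of the top of the black rubber tread, 52 x 48 mm, on the lever's free end: push it down from above. The pivot is at press y = 75 mm, 110 mm above the bench on the centre line; the tread centre is 131 mm from it, 172 mm above the bench at rest, 124 mm level, 75 mm on the stop.
- wash_bottle: Bystander: white wash bottle with red cap and bent spout, 206 mm tall, loose; origin under its centre.
- beaker: Bystander: glass beaker 73 mm wide, 91 mm tall, loose; origin under its centre.
- filter_box: Bystander: flat carton of filter papers, 120 x 120 x 33 mm, loose; origin under its centre.
- timer: Bystander: small white lab timer, 62 x 62 x 18 mm, loose; origin under its centre.

How it is judged (in metres and radians):
On the way, in this order (a step that is already met when the one before it is completed fails the run):
1. the lever is pushed down to its stop (within 0.05 rad) while no spacer plate is in the press (value of joint lever above 0.71 rad and not (x of spacer_1 in the frame of press between -0.008 and 0.008 m and y of spacer_1 in the frame of press between -0.11 and 0 m and z of spacer_1 in the frame of press between 0.022 and 0.034 m and angle between spacer_1's own z axis and vertical below 0.09 rad and angle between the y axis of spacer_1 and the y axis of press, either way round below 0.09 rad) and not (x of spacer_2 in the frame of press between -0.008 and 0.008 m and y of spacer_2 in the frame of press between -0.11 and 0 m and z of spacer_2 in the frame of press between 0.022 and 0.034 m and angle between spacer_2's own z axis and vertical below 0.09 rad and angle between the y axis of spacer_2 and the y axis of press, either way round below 0.09 rad) and not (x of spacer_3 in the frame of press between -0.008 and 0.008 m and y of spacer_3 in the frame of press between -0.11 and 0 m and z of spacer_3 in the frame of press between 0.022 and 0.034 m and angle between spacer_3's own z axis and vertical below 0.09 rad and angle between the y axis of spacer_3 and the y axis of press, either way round below 0.09 rad)), for 0.1 s.
2. the lever is back up (below 0.1 rad) and at least one spacer plate hangs square on the press rails in the stack (value of joint lever below 0.1 rad and ((x of spacer_1 in the frame of press between -0.008 and 0.008 m and y of spacer_1 in the frame of press between -0.11 and 0 m and z of spacer_1 in the frame of press between 0.022 and 0.034 m and angle between spacer_1's own z axis and vertical below 0.09 rad and angle between the y axis of spacer_1 and the y axis of press, either way round below 0.09 rad) or (x of spacer_2 in the frame of press between -0.008 and 0.008 m and y of spacer_2 in the frame of press between -0.11 and 0 m and z of spacer_2 in the frame of press between 0.022 and 0.034 m and angle between spacer_2's own z axis and vertical below 0.09 rad and angle between the y axis of spacer_2 and the y axis of press, either way round below 0.09 rad) or (x of spacer_3 in the frame of press between -0.008 and 0.008 m and y of spacer_3 in the frame of press between -0.11 and 0 m and z of spacer_3 in the frame of press between 0.022 and 0.034 m and angle between spacer_3's own z axis and vertical below 0.09 rad and angle between the y axis of spacer_3 and the y axis of press, either way round below 0.09 rad))), for 0.2 s.
At the end, for the whole second after the job is handed in: Fingers push on the lever (over 3 N), lever between 0.35 and 0.715 rad, follower squeezes a spacer with over 5 N. White plates and used spacers hang upright and square on the rails (0.09 rad, 8 mm sideways, 6 mm in height); unused spacers stand in the rack (value of joint lever between 0.35 and 0.715 rad and (contact force between follower and spacer_1 above 5 N or contact force between follower and spacer_2 above 5 N or contact force between follower and spacer_3 above 5 N) and contact force between the fingers and lever above 3 N and x of filter_plate_1 in the frame of press between -0.008 and 0.008 m and y of filter_plate_1 in the frame of press between -0.11 and 0 m and z of filter_plate_1 in the frame of press between 0.022 and 0.034 m and angle between each of filter_plate_1, filter_plate_2's own z axis and vertical below 0.09 rad and angle between the y axis of each of filter_plate_1, filter_plate_2 and the y axis of press, either way round below 0.09 rad and x of filter_plate_2 in the frame of press between -0.008 and 0.008 m and y of filter_plate_2 in the frame of press between -0.11 and 0 m and z of filter_plate_2 in the frame of press between 0.022 and 0.034 m and ((x of spacer_1 in the frame of press between -0.008 and 0.008 m and y of spacer_1 in the frame of press between -0.11 and 0 m and z of spacer_1 in the frame of press between 0.022 and 0.034 m and angle between spacer_1's own z axis and vertical below 0.09 rad and angle between the y axis of spacer_1 and the y axis of press, either way round below 0.09 rad) or (horizontal distance between spacer_1 and rack below 0.045 m and height (world z) of spacer_1 below 0.012 m and angle between spacer_1's own z axis and vertical below 0.12 rad)) and ((x of spacer_2 in the frame of press between -0.008 and 0.008 m and y of spacer_2 in the frame of press between -0.11 and 0 m and z of spacer_2 in the frame of press between 0.022 and 0.034 m and angle between spacer_2's own z axis and vertical below 0.09 rad and angle between the y axis of spacer_2 and the y axis of press, either way round below 0.09 rad) or (horizontal distance between spacer_2 and rack below 0.045 m and height (world z) of spacer_2 below 0.012 m and angle between spacer_2's own z axis and vertical below 0.12 rad)) and ((x of spacer_3 in the frame of press between -0.008 and 0.008 m and y of spacer_3 in the frame of press between -0.11 and 0 m and z of spacer_3 in the frame of press between 0.022 and 0.034 m and angle between spacer_3's own z axis and vertical below 0.09 rad and angle between the y axis of spacer_3 and the y axis of press, either way round below 0.09 rad) or (horizontal distance between spacer_3 and rack below 0.045 m and height (world z) of spacer_3 below 0.012 m and angle between spacer_3's own z axis and vertical below 0.12 rad))); the arm keeps its last pose, push and grip.
It fails at once if the wash bottle is knocked over or shifted by more than 30 mm (distance of wash_bottle from where it was at the start of the episode above 0.03 m or angle between wash_bottle's own z axis and vertical above 0.4 rad).
It fails at once if the glass beaker is knocked over or shifted by more than 30 mm (distance of beaker from where it was at the start of the episode above 0.03 m or angle between beaker's own z axis and vertical above 0.4 rad).
It fails at once if the filter paper box is knocked over or shifted by more than 30 mm (distance of filter_box from where it was at the start of the episode above 0.03 m or angle between filter_box's own z axis and vertical above 0.4 rad).
It fails at once if the timer is knocked over or shifted by more than 30 mm (distance of timer from where it was at the start of the episode above 0.03 m or angle between timer's own z axis and vertical above 0.4 rad).
It also fails if it takes over 72 s, if anything falls off the work surface, if the arm or the gripper's body presses on something with over 40 N, if the wrist force passes 120 N, or if a joint passes its speed limit or range.

## Working session

There is one attempt and no reset: what is moved stays moved. The work goes in short steps, Python scripts to look and compute and a shell command to move; the robot and the scene stay as the last step left them, time stands still between calls to the robot, and variables do not carry over. Pictures are saved under pics/ and viewed, at most 11 in all, crops included, and the job is handed in when it is done.

```bash
ls; mkdir -p pics
cat > h.py <<'E'
import numpy as np, cv2
from rig import env
def cam(n):
    c=env.read_camera(n); return c
def ray(c,u,v):
    d=np.array([(u-c['cx'])/c['fx'],-(v-c['cy'])/c['fy'],-1.]); 
    return np.array(c['position']),np.array(c['rotation'])@d
def onz(c,u,v,z):
    p,d=ray(c,u,v); return p+d*(z-p[2])/d[2]
def proj(c,P):
    q=np.array(c['rotation']).T@(np.array(P)-np.array(c['position'])); return c['cx']+c['fx']*q[0]/-q[2], c['cy']-c['fy']*q[1]/-q[2]
E
python3 - <<'E'
from h import *
print(env.finger_overhang, env.observe())
for n in("top","scene"):
    c=cam(n); cv2.imwrite(f'pics/{n}0.png',c['img'][:,:,::-1]); print(n,{k:v for k,v in c.items() if k!='img'})
E
```

```text
pics
0.019 {'clock': 0.0, 'joint_positions': array([-8.79086615e+01,  2.18404220e+01,  7.43851311e+01, -8.31781861e-04,
        8.38579737e+01, -1.23373784e+01]), 'joint_vel': array([ 0.03806623,  0.06802147, -0.13372324, -0.08210108,  0.0537124 ,
       -0.12919337]), 'joint_torque': array([-2.48287906e-03, -4.37931132e+01, -2.24557060e+01,  7.12046586e-02,
        3.52572708e-02, -1.05533509e-04]), 'tool_pos': array([ 0.13701634, -0.53239273,  0.25714085]), 'orientation': array([-1.79918226e+02, -1.70391843e-02,  1.44287943e+01]), 'force': array([ 0.25552523, -0.22502664, -0.70206809]), 'ft_torque': array([ 1.75461457e-02,  7.15456544e-03, -6.77795171e-05]), 'grip_force': 0.0, 'finger_gap': 0.08782565908113998}
top {'fx': 546.7048492494844, 'fy': 546.7048492494844, 'cx': 322.1081240558523, 'cy': 238.98078929156497, 'position': array([0.37256537, 0.01579097, 1.3244869 ]), 'rotation': array([  7.37848751,  -0.98208523, -90.58352324])}
scene {'fx': 517.8046663329854, 'fy': 517.8046663329854, 'cx': 315.099997509034, 'cy': 240.19915539805427, 'position': array([-0.28098604,  0.8552424 ,  0.85260346]), 'rotation': array([  58.69356866,    0.62763407, -137.26465447])}
```

View pics/top0.png

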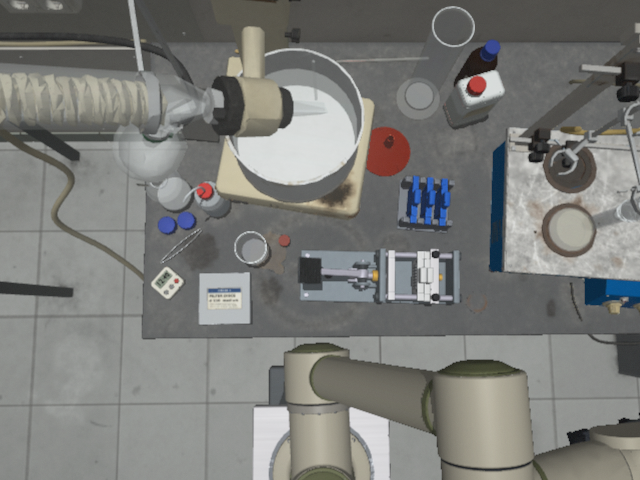

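View pics/scene0.png

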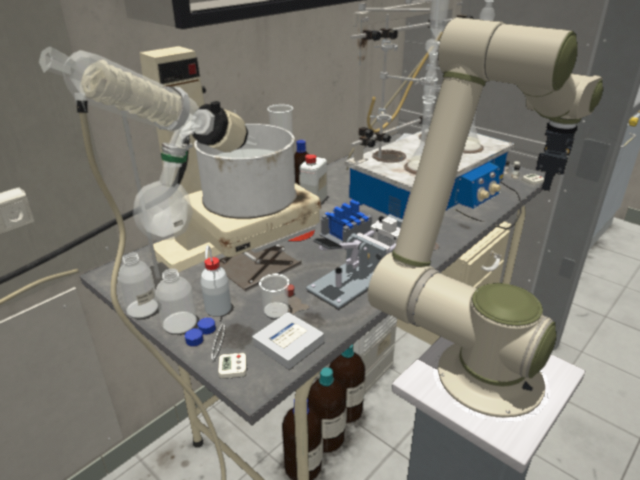

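The top view shows the press with its tread at (310,270) and head near (430,275). The rack with three blue plates is at (427,203), the pot at (295,120), and the beaker, box and timer are to the left. Next I'll zoom in.

```bash
cat >> h.py <<'E'
from scipy.spatial.transform import Rotation as R
def cam(n):
    c=dict(env.read_camera(n)); c['rotation']=R.from_euler('xyz',c['rotation'],degrees=True).as_matrix(); return c
E
python3 - <<'E'
from h import *
c=cam('top'); im=c['img']
cr=im[170:310,290:470,::-1]; cv2.imwrite('pics/z.png',cv2.resize(cr,None,fx=4.2,fy=4.2,interpolation=cv2.INTER_CUBIC))
hsv=cv2.cvtColor(im,cv2.COLOR_RGB2HSV)
m=cv2.inRange(hsv,(105,120,60),(130,255,255)); m[:165]=0;m[240:]=0;m[:,:390]=0;m[:,470:]=0
n,l,s,ce=cv2.connectedComponentsWithStats(m)
for i in range(1,n):
    if s[i][4]>15: print('blue',s[i],ce[i],onz(c,*ce[i],.09))
# tread dark
g=cv2.cvtColor(im,cv2.COLOR_RGB2GRAY); m=(g<45).astype(np.uint8); m[:240]=0;m[305:]=0;m[:,:285]=0;m[:,340:]=0
n,l,s,ce=cv2.connectedComponentsWithStats(m)
for i in range(1,n):
    if s[i][4]>50: print('dark',s[i],ce[i],onz(c,*ce[i],.172))
for q in [(382,249),(460,249),(460,303),(301,250),(301,300)]: print(q,onz(c,*q,0.0))
E
```

```text
blue [ 407  176   44   50 1400] [428.40857143 200.87714286] [ 0.61886144 -0.25303674  0.09      ]
(382, 249) [ 0.51802966 -0.15468684  0.        ]
(460, 249) [ 0.51644468 -0.34602379  0.        ]
(460, 303) [ 0.38518282 -0.34041437  0.        ]
(301, 250) [0.51721757 0.04302618 0.        ]
(301, 300) [0.39618661 0.04365901 0.        ]
```

View pics/z.png

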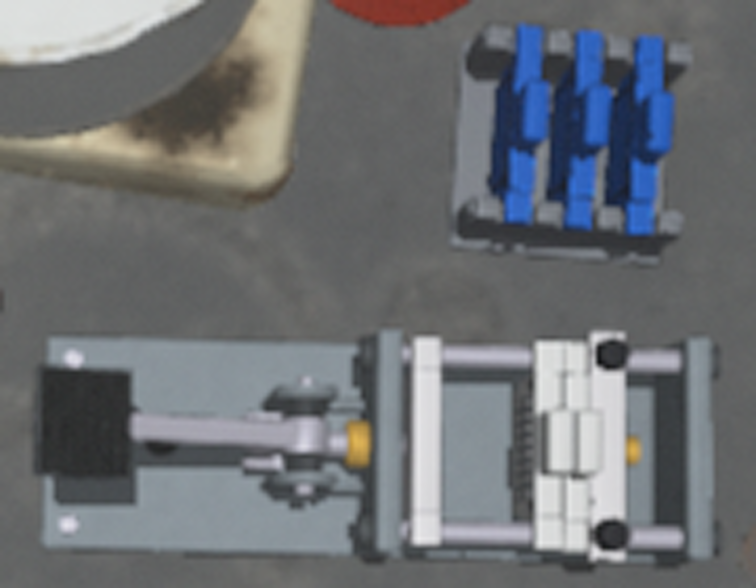

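The zoom shows the tab tops at crop (536,111), (597,118) and (658,122). The follower face is at x≈440, the white plates span 535–588, the head starts at ≈590, and the tread is centred near (84,420). I'll turn these into world points.

Run:
```python
from h import *
np.set_printoptions(precision=4,suppress=True)
c=cam('top')
f=lambda u,v,z:onz(c,290+(u-1.6)/4.2,170+(v-1.6)/4.2,z)
for n,u,v,z in [('tab1',536,111,.11),('tab2',597,118,.11),('tab3',658,122,.11),
 ('ear1 top',529,41,.074),('ear1 bot',519,206,.074),('ear2t',590,48,.074),('ear2b',579,213,.074),('ear3t',650,53,.074),('ear3b',641,218,.074),
 ('folR t',441,341,.095),('folR b',441,543,.095),('folL',414,442,.095),('plate t',535,342,.096),('plate b',535,550,.096),('plateRt',588,342,.096),
 ('wtab L t',545,411,.132),('wtab R b',602,472,.132),('wtab L b',545,474,.132),
 ('tread TL',42,367,.172),('tread TR',131,370,.172),('tread BL',40,471,.172),('tread BR',134,475,.172),('tread c',86,421,.172),
 ('railT L',470,355,.084),('railT R',670,361,.084),('railB L',470,529,.084),('railB R',670,535,.084),
 ('base TL',48,338,.008),('base BL',42,547,.008),('base TR',360,342,.008),('headL',592,335,.1),('headLb',590,557,.1)]:
    print(n,f(u,v,z)[:2])
```

```text
tab1 [ 0.6262 -0.2236]
tab2 [ 0.6221 -0.2566]
tab3 [ 0.6197 -0.2896]
ear1 top [ 0.6736 -0.2281]
ear1 bot [ 0.5802 -0.2195]
ear2t [ 0.6694 -0.2622]
ear2b [ 0.5761 -0.2527]
ear3t [ 0.6663 -0.2957]
ear3b [ 0.573  -0.2871]
folR t [ 0.5032 -0.171 ]
folR b [ 0.3949 -0.1681]
folL [ 0.4489 -0.155 ]
plate t [ 0.5022 -0.2217]
plate b [ 0.3906 -0.2181]
plateRt [ 0.5019 -0.2504]
wtab L t [ 0.4621 -0.2188]
wtab R b [ 0.4301 -0.2475]
wtab L b [ 0.4293 -0.2177]
tread TL [0.4836 0.0425]
tread TR [ 0.4817 -0.0023]
tread BL [0.4313 0.0437]
tread BR [ 0.4288 -0.0033]
tread c [0.4561 0.0205]
railT L [ 0.4966 -0.1883]
railT R [ 0.4924 -0.2975]
railB L [ 0.4024 -0.1856]
railB R [ 0.3981 -0.2937]
base TL [0.5161 0.0427]
base BL [0.3964 0.0468]
base TR [ 0.5123 -0.1373]
headL [ 0.5053 -0.2518]
headLb [ 0.3866 -0.2465]
```

```bash
cat > d.py <<'E'
import sys
from h import *
np.set_printoptions(precision=3,suppress=True)
# usage: x y z yaw [x y z yaw ...]: deltas from the measured pose
s=env.observe(); R0=R.from_euler('xyz',s['orientation'],degrees=True)
v=list(map(float,sys.argv[1:]))
for i in range(0,len(v),4):
    x,y,z,w=v[i:i+4]
    print((R0.inv()*R.from_euler('xyz',[180,0,w],degrees=True)).as_rotvec(), R0.inv().apply(np.array([x,y,z])-s['tool_pos'])*1000)
E
python3 d.py .457 .029 .25 -2
```

```text
[-0.001 -0.     0.287] [ 449.782 -464.053    7.888]
```

```bash
python3 -m inch '[[[0,0,0.287,450,-464,8,0],[0,0,0.287,450,-464,8,0],[0,0,0.287,450,-464,8,0],[0,0,0.287,450,-464,8,0],[0,0,0.287,450,-464,8,0],[0,0,0.287,450,-464,8,0],[0,0,0.287,450,-464,8,0],[0,0,0.287,450,-464,8,0],[0,0,0.287,450,-464,8,0],[0,0,0.287,450,-464,8,0],[0,0,0.287,450,-464,8,0],[0,0,0.287,450,-464,8,0]]]' 20; python3 d.py .457 .029 .22 -2  .457 .034 .15 -2 .457 .031 .094 -2
```

```text
clock: 1.2
tool_pos: [0.3851, -0.0963, 0.2517]
orientation: [180.0, -0.0, -2.0]
force: [0.6, -0.7, 0.7]
finger_gap: 0.0103
grip_force: 0.0
[ 0.    -0.    -0.001] [  67.358 -127.748   31.7  ]
[ 0.    -0.    -0.001] [  67.154 -132.762  101.699]
[ 0.    -0.    -0.001] [  67.238 -129.778  157.7  ]
```

```bash
python3 -m inch '[[[0,0,0,67,-130,32,0],[0,0,0,67,-130,32,0],[0,0,0,67,-130,32,0],[0,0,0,67,-130,32,0],[0,0,0,67,-130,50,0],[0,0,0,67,-131,65,0],[0,0,0,67,-132,75,0],[0,0,0,67,-132,85,0],[0,0,0,67,-133,95,0],[0,0,0,67,-133,105,0],[0,0,0,67,-133,115,0],[0,0,0,67,-133,115,0]]]'; python3 d.py .457 .034 .11 -2
```

```text
clock: 2.2
tool_pos: [0.4564, 0.0326, 0.1357]
orientation: [-179.9, 0.0, -2.0]
force: [0.5, 3.6, 6.2]
finger_gap: 0.0002
grip_force: 2.6
[-0.001  0.001 -0.   ] [ 0.603 -1.402 25.741]
```

```bash
python3 -m inch '[[[0,0,0,0,0,12,0],[0,0,0,0,1,22,0],[0,0,0,0,2,30,0],[0,0,0,0,2,36,0],[0,0,0,0,2,40,0],[0,0,0,0,2,42,0],[0,0,0,0,2,42,0],[0,0,0,0,2,42,0]]]'
```

```text
clock: 2.87
tool_pos: [0.457, 0.0294, 0.0973]
orientation: [179.9, -0.2, -2.0]
force: [-8.3, -3.2, 30.2]
finger_gap: 0.0005
grip_force: 13.6
```

Run:
```python
from h import *
a=cam('top'); b=cam('scene')
A=cv2.resize(a['img'][230:320,280:480,::-1],None,fx=3.6,fy=3.6,interpolation=cv2.INTER_CUBIC)
B=cv2.resize(b['img'][200:320,290:490,::-1],None,fx=2.2,fy=2.2,interpolation=cv2.INTER_CUBIC)
o=np.zeros((A.shape[0]+B.shape[0],720,3),np.uint8); o[:A.shape[0],:A.shape[1]]=A;o[A.shape[0]:,:B.shape[1]]=B
cv2.imwrite('pics/p1.png',o); print(o.shape)
```

```text
(588, 720, 3)
```

View pics/p1.png

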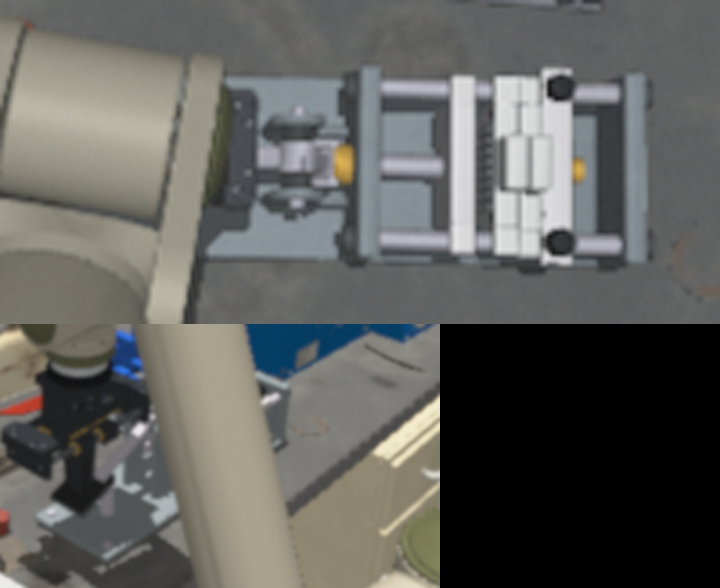

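The follower moved about 38 mm to its stop, with its face now at crop x≈475. Plate 2's face is at ≈495, leaving roughly 12 mm, so the free gap is about 50.5 mm. Two spacers should firm up near 0.45 rad, while one would give about 0.73, so I need two. Next I release the lever and go to the rack.

```bash
python3 -m inch '[[[0,0,0,0,0,-30,0],[0,0,0,0,0,-65,0],[0,0,0,0,0,-105,0],[0,0,0,0,0,-140,0],[0,0,0,0,10,-156,0],[0,0,-0.1,0,50,-156,0.3],[0,0,-0.22,0,90,-156,0.6],[0,0,-0.34,0,130,-156,0.6],[0,0,-0.46,0,170,-156,0.6],[0,0,-0.58,0,210,-156,0.6],[0,0,-0.7,0,250,-156,0.6],[0,0,-0.82,0,252,-156,0.6]]]'; python3 d.py .52 -.2237 .22 84.6 .6265 -.2237 .2 84.6
```

```text
clock: 3.97
tool_pos: [0.4468, -0.2254, 0.2508]
orientation: [180.0, 0.1, 42.5]
force: [-0.4, 0.9, -0.3]
finger_gap: 0.0447
grip_force: 0.0
[ 0.     0.001 -0.734] [55.096 48.276 30.759]
[ 0.     0.001 -0.734] [133.577 120.277  50.731]
```

```bash
python3 -m inch '[[[0,0,-0.12,0,0,10,0.6],[0,0,-0.24,10,10,20,0.6],[0,0,-0.36,30,30,30,0.6],[0,0,-0.48,55,48,31,0.6],[0,0,-0.6,80,72,36,0.6],[0,0,-0.734,105,96,44,0.6],[0,0,-0.734,133.5,120,51,0.6],[0,0,-0.734,133.5,120,51,0.6],[0,0,-0.734,133.5,120,51,0.6]]]'
python3 - <<'E'
from h import *
c=cam('wrist'); cv2.imwrite('pics/w1.png',c['img'][:,:,::-1])
print(c['position'],c['rotation'],env.observe()['tool_pos'])
for p in [(.6265,-.2237,.11),(.6224,-.257,.11),(.6197,-.29,.11)]: print(proj(c,p))
E
```

```text
clock: 4.72
tool_pos: [0.6275, -0.22, 0.1982]
orientation: [-179.9, -0.0, 84.5]
force: [-0.6, -0.4, -0.5]
finger_gap: 0.0529
grip_force: 0.0
[ 0.63556419 -0.14785543  0.3241648 ] [[ 0.99540686  0.09152205  0.02808723]
 [-0.09572793  0.95508227  0.28045324]
 [-0.00115796 -0.28185381  0.95945666]] [ 0.62664782 -0.22018927  0.19921961]
(np.float64(309.09916926772), np.float64(261.0682443577836))
(np.float64(307.6797622848833), np.float64(315.156191255131))
(np.float64(308.611236024393), np.float64(364.46720341169464))
```

View pics/w1.png

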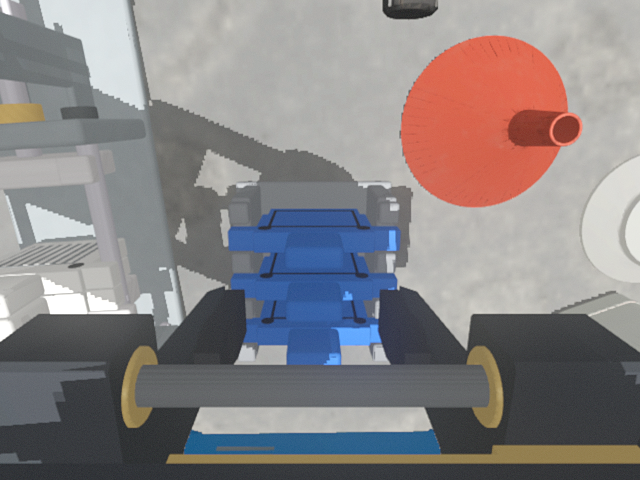

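The wrist view shows three tabs centred on column ≈315, with the finger midpoint at ≈312. I need the row edges of the tab tops.

Run:
```python
from h import *
im=cv2.imread('pics/w1.png')
cr=im[190:380,220:410]; cv2.imwrite('pics/w1z.png',cv2.resize(cv2.convertScaleAbs(cr,alpha=1.5),None,fx=3,fy=3,interpolation=cv2.INTER_NEAREST))
```

```text
(no output)
```

View pics/w1z.png

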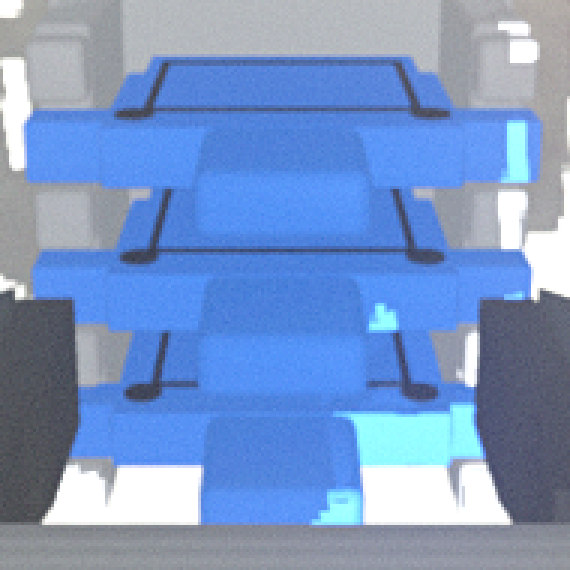

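Tab 1's top face is at pixel (313.7, 257.7) and tab 2's at (313, 310.5), both slightly off the predictions.

```bash
python3 - <<'E'
from h import *
c=cam('wrist')
print(onz(c,313.7,257.7,.11),onz(c,313,310.5,.11))
E
python3 d.py .628 -.2225 .2 84.6 .628 -.2225 .1 84.6
```

```text
[ 0.62846876 -0.22260956  0.11      ] [ 0.6249457  -0.25513168  0.11      ]
[-0.     0.    -0.003] [-1.97   1.962 -0.031]
[-0.     0.    -0.003] [-1.953  2.003 99.969]
```

```bash
python3 -m inch '[[[0,0,0,-2,2,30,0.6],[0,0,0,-2,2,60,0.6],[0,0,0,-2,2,85,0.6],[0,0,0,-2,2,100,0.6],[0,0,0,-2,2,100,0.6],[0,0,0,-2,2,100,0.2],[0,0,0,-2,2,100,0.2],[0,0,0,-2,2,100,0.2],[0,0,0,-2,2,100,0.2],[0,0,0,-2,2,100,0.2]]]' 30
```

```text
clock: 5.65
tool_pos: [0.6285, -0.2227, 0.1006]
orientation: [180.0, 0.0, 84.4]
force: [-3.1, 0.3, 5.9]
finger_gap: 0.0336
grip_force: 30.0
```

```bash
python3 d.py .628 -.2227 .26 84.4 .449 -.207 .25 88; python3 -m inch '[[[0,0,0,0,0,-15,0.2],[0,0,0,0,0,-35,0.2],[0,0,0,0,0,-65,0.2],[0,0,0,0,0,-100,0.2],[0,0,0,0,0,-140,0.2],[0,0,0,0,0,-160,0.2],[0,0,0,0,0,-160,0.2]]]';python3 d.py .449 -.207 .25 88
```

```text
[0.001 0.001 0.   ] [  -0.148   -0.428 -159.365]
[ 0.001  0.001 -0.062] [  -1.921 -180.112 -149.464]
clock: 6.23
tool_pos: [0.6296, -0.2229, 0.2652]
orientation: [179.5, 0.2, 84.4]
force: [-0.4, -0.2, -0.6]
finger_gap: 0.0334
grip_force: 30.0
[ 0.009  0.004 -0.062] [  -1.629 -181.456   13.644]
```

```bash
python3 -m inch '[[[0,0,0,0,-30,5,0.2],[0,0,-0.03,-1,-65,8,0.2],[0,0,-0.062,-2,-100,10,0.2],[0,0,-0.062,-2,-135,12,0.2],[0,0,-0.062,-2,-165,12,0.2],[0,0,-0.062,-2,-180,12,0.2],[0,0,-0.062,-2,-180,12,0.2],[0,0,-0.062,-2,-180,12,0.2]]]'
python3 - <<'E'
from h import *
c=cam('wrist'); t=cam('top')
A=cv2.resize(c['img'][:,:,::-1],(480,360)); B=cv2.resize(t['img'][170:320,330:490,::-1],None,fx=2,fy=2)
o=np.zeros((360,800,3),np.uint8);o[:,:480]=A;o[:300,480:800]=B
cv2.imwrite('pics/w2.png',o); print(env.observe()['tool_pos'],env.observe()['orientation'])
for x in (-48,48):
  for y in (0,-30): print(proj(c,np.array([.449,-.1696,.084])+np.array(R.from_euler('z',-2,degrees=True).apply([x,y,0]))/1000))
E
```

```text
clock: 6.9
tool_pos: [0.4492, -0.207, 0.2471]
orientation: [-180.0, -0.0, 87.9]
force: [0.2, 0.3, -1.0]
finger_gap: 0.0337
grip_force: 30.0
[ 0.45011945 -0.2071624   0.24704085] [-1.79991455e+02 -1.91588641e-02  8.79868495e+01]
(np.float64(240.59601235672108), np.float64(170.9009014883752))
(np.float64(242.66449540701103), np.float64(212.16398759070148))
(np.float64(375.66632391255774), np.float64(170.78401687925285))
(np.float64(373.87024905400295), np.float64(212.04285494919336))
```

View pics/w2.png

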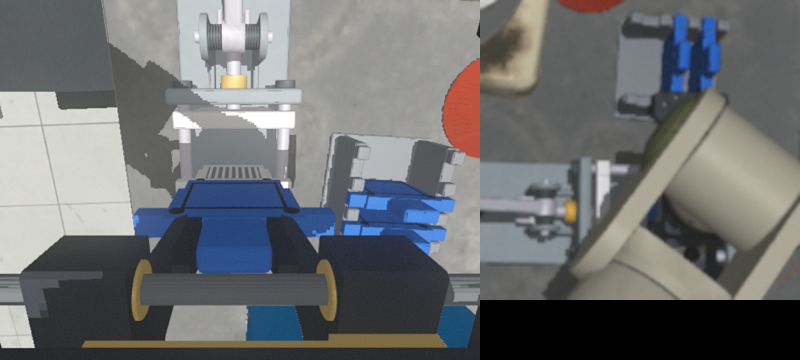

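The held plate sits level, with its ears at 134–335 in the composite and the rails at ≈186 and ≈283. I'll measure the rail columns precisely to set x.

Run:
```python
from h import *
c=cam('wrist'); g=cv2.cvtColor(c['img'],cv2.COLOR_RGB2GRAY)
for r in (176,188,200,212):
  print(r,'L',list(g[r,232:262:1]),'R',list(g[r,362:394:1]))
m=cv2.inRange(c['img'],(215,215,215),(255,255,255)); 
for r in (152,156,160,164):
  k=np.where(m[r,200:430]>0)[0]+200; print(r,k.min() if len(k) else 0,k.max() if len(k) else 0)
hs=cv2.cvtColor(c['img'],cv2.COLOR_RGB2HSV); b=cv2.inRange(hs,(100,100,40),(130,255,255))
for r in (290,296,302): k=np.where(b[r,150:452]>0)[0]+150; print('ear',r,k.min(),k.max())
cv2.imwrite('pics/w3.png',c['img'][:,:,::-1])
```

```text
176 L [np.uint8(162), np.uint8(163), np.uint8(161), np.uint8(158), np.uint8(161), np.uint8(183), np.uint8(207), np.uint8(219), np.uint8(223), np.uint8(228), np.uint8(234), np.uint8(238), np.uint8(237), np.uint8(233), np.uint8(229), np.uint8(228), np.uint8(227), np.uint8(218), np.uint8(207), np.uint8(192), np.uint8(161), np.uint8(131), np.uint8(126), np.uint8(125), np.uint8(127), np.uint8(122), np.uint8(129), np.uint8(191), np.uint8(204), np.uint8(202)] R [np.uint8(134), np.uint8(136), np.uint8(135), np.uint8(134), np.uint8(137), np.uint8(179), np.uint8(170), np.uint8(176), np.uint8(190), np.uint8(203), np.uint8(214), np.uint8(224), np.uint8(233), np.uint8(242), np.uint8(253), np.uint8(255), np.uint8(251), np.uint8(242), np.uint8(233), np.uint8(230), np.uint8(225), np.uint8(215), np.uint8(180), np.uint8(165), np.uint8(169), np.uint8(170), np.uint8(169), np.uint8(171), np.uint8(168), np.uint8(168), np.uint8(166), np.uint8(163)]
188 L [np.uint8(101), np.uint8(100), np.uint8(97), np.uint8(96), np.uint8(103), np.uint8(173), np.uint8(200), np.uint8(213), np.uint8(221), np.uint8(227), np.ui
[... 2048 characters left out ...]
134), np.uint8(124), np.uint8(117), np.uint8(120), np.uint8(119), np.uint8(119), np.uint8(120), np.uint8(121), np.uint8(120)] R [np.uint8(126), np.uint8(127), np.uint8(126), np.uint8(128), np.uint8(125), np.uint8(130), np.uint8(137), np.uint8(139), np.uint8(140), np.uint8(147), np.uint8(148), np.uint8(147), np.uint8(150), np.uint8(152), np.uint8(152), np.uint8(147), np.uint8(147), np.uint8(149), np.uint8(148), np.uint8(142), np.uint8(125), np.uint8(107), np.uint8(103), np.uint8(102), np.uint8(102), np.uint8(104), np.uint8(102), np.uint8(99), np.uint8(99), np.uint8(101), np.uint8(97), np.uint8(98)]
152 229 391
156 229 391
160 229 390
164 229 390
ear 290 177 446
ear 296 178 446
ear 302 179 446
```

```bash
python3 - <<'E'
from h import *
c=cam('wrist')
np.set_printoptions(precision=4,suppress=True)
s=env.observe();print(s['tool_pos'],s['orientation'])
print('ear',onz(c,178,296,.219),onz(c,446,296,.219))
for r in(188,212):
  a,b={188:(245,375.8),212:(246,375)}[r]
  p,q=onz(c,a,r,.080),onz(c,b,r,.080); print('rail',p,q,(p+q)/2)
p,q=onz(c,229,160,.095),onz(c,391,160,.095);print('fol',p,q,(p+q)/2)
im=c['img']
print('fol rows',[int(x) for x in im[140:180,280].mean(1)])
E
python3 d.py .4505 -.208 .12 88
```

```text
[ 0.4502 -0.2071  0.247 ] [-179.9808   -0.0206   88.0084]
ear [ 0.3959 -0.2031  0.219 ] [ 0.5069 -0.2069  0.219 ]
rail [ 0.4035 -0.1811  0.08  ] [ 0.4988 -0.1844  0.08  ] [ 0.4512 -0.1828  0.08  ]
rail [ 0.4028 -0.199   0.08  ] [ 0.4984 -0.2023  0.08  ] [ 0.4506 -0.2006  0.08  ]
fol [ 0.3968 -0.1593  0.095 ] [ 0.5066 -0.1631  0.095 ] [ 0.4517 -0.1612  0.095 ]
fol rows [128, 129, 131, 139, 143, 146, 142, 143, 153, 160, 166, 167, 165, 166, 165, 165, 163, 164, 163, 164, 162, 162, 161, 164, 164, 162, 160, 159, 161, 158, 152, 142, 126, 125, 128, 127, 127, 127, 126, 128]
[-0. -0.  0.] [ -0.934   0.386 127.025]
```

```bash
python3 -m inch '[[[0,0,0,-1,-0.5,30,0.2],[0,0,0,-1,-0.5,60,0.2],[0,0,0,-1,-0.5,80,0.2],[0,0,0,-1,-0.5,95,0.2],[0,0,0,-1,-0.5,105,0.2],[0,0,0,-1,-0.5,112,0.2],[0,0,0,-1,-0.5,118,0.2],[0,0,0,-1,-0.5,118,0.2],[0,0,0,-1,-0.5,118,0.2]]]'
```

```text
clock: 7.85
tool_pos: [0.4491, -0.2081, 0.1297]
orientation: [180.0, 0.0, 88.0]
force: [-0.3, 0.6, -1.0]
finger_gap: 0.0335
grip_force: 30.0
```

No contact. I'll lower the last 7 mm and release.

```bash
python3 -m inch '[[[0,0,0,0,0,3,0.2],[0,0,0,0,0,6,0.2],[0,0,0,0,0,7,0.2],[0,0,0,0,0,7,0.2],[0,0,0,0,0,7,0.2]]]'; python3 -m inch '[[[0,0,0,0,0,0,0.45],[0,0,0,0,0,0,0.48],[0,0,0,0,0,0,0.5],[0,0,0,0,0,0,0.5]]]'
```

```text
clock: 8.27
tool_pos: [0.4489, -0.208, 0.1227]
orientation: [180.0, 0.0, 88.0]
force: [-0.4, -0.0, -0.7]
finger_gap: 0.0335
grip_force: 30.0
clock: 8.6
tool_pos: [0.4489, -0.208, 0.1226]
orientation: [180.0, 0.0, 88.0]
force: [0.6, 0.1, -1.1]
finger_gap: 0.0438
grip_force: 0.0
```

```bash
python3 -m inch '[[[0,0,0,0,0,-15,0.5],[0,0,0,0,0,-50,0.5],[0,0,0,0,0,-90,0.5],[0,0,0,0,0,-125,0.5],[0,0,0,0,0,-125,0.5],[0,0,0,0,0,-125,0.5]]]'
python3 - <<'E'
from h import *
c=cam('wrist')
cv2.imwrite('pics/w4.png',c['img'][150:470,150:470][:,:,::-1])
E
python3 d.py .6245 -.2555 .2 84.6
```

```text
clock: 9.1
tool_pos: [0.4491, -0.2082, 0.249]
orientation: [179.8, 0.1, 88.0]
force: [-0.3, 1.0, -0.6]
finger_gap: 0.0442
grip_force: 0.0
[0.    0.    0.059] [-41.426 177.422  47.368]
```

View pics/w4.png

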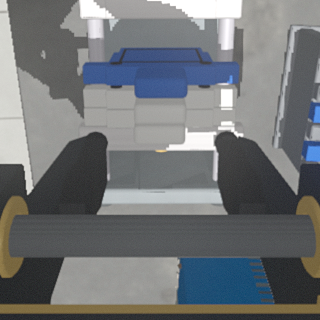

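The blue plate hangs square on both rails, right beside the white plates (crop y≈75). Now for the middle spacer.

```bash
python3 -m inch '[[[0,0,0,-8,35,0,0.6],[0,0,0.059,-17,75,5,0.6],[0,0,0.059,-26,115,15,0.6],[0,0,0.059,-35,150,30,0.6],[0,0,0.059,-41.4,177.4,47,0.6],[0,0,0.059,-41.4,177.4,47,0.6],[0,0,0.059,-41.4,177.4,75,0.6],[0,0,0.059,-41.4,177.4,110,0.6],[0,0,0.059,-41.4,177.4,135,0.6],[0,0,0.059,-41.4,177.4,147,0.6],[0,0,0.059,-41.4,177.4,147,0.6]]]'; python3 -m inch '[[[0,0,0,0,0,0,0.2],[0,0,0,0,0,0,0.2],[0,0,0,0,0,0,0.2],[0,0,0,0,0,0,0.2],[0,0,0,0,0,0,0.2]]]' 30
```

```text
clock: 10.07
tool_pos: [0.6234, -0.2552, 0.0995]
orientation: [-179.8, -0.1, 84.6]
force: [0.0, -0.1, 0.5]
finger_gap: 0.0525
grip_force: 0.0
clock: 10.48
tool_pos: [0.6246, -0.2556, 0.1008]
orientation: [180.0, 0.0, 84.6]
force: [-1.2, 0.1, 1.9]
finger_gap: 0.0336
grip_force: 30.0
```

```bash
python3 -m inch '[[[0,0,0,0,0,-15,0.2],[0,0,0,0,0,-35,0.2],[0,0,0,0,0,-65,0.2],[0,0,0,0,0,-100,0.2],[0,0,0,0,0,-135,0.2],[0,0,0,0,0,-155,0.2],[0,0,0,0,0,-155,0.2],[0,0,0,0,0,-155,0.2]]]';python3 d.py .4498 -.185 .25 88 .4498 -.185 .13 88
```

```text
clock: 11.15
tool_pos: [0.6246, -0.2556, 0.2557]
orientation: [179.9, 0.0, 84.6]
force: [-0.1, 0.1, -1.8]
finger_gap: 0.0337
grip_force: 30.0
[ 0.001  0.    -0.059] [  53.802 -180.688    5.527]
[ 0.001  0.    -0.059] [  53.858 -180.795  125.527]
```

```bash
python3 -m inch '[[[0,0,0,8,-30,0,0.2],[0,0,-0.03,20,-65,0,0.2],[0,0,-0.059,32,-103,0,0.2],[0,0,-0.059,42,-140,2,0.2],[0,0,-0.059,51,-170,4,0.2],[0,0,-0.059,54,-181,6,0.2],[0,0,-0.059,54,-181,6,0.2],[0,0,-0.059,54,-181,6,0.2]]]'
python3 - <<'E'
from h import *
c=cam('wrist');print(env.observe()['tool_pos'])
cv2.imwrite('pics/w5.png',c['img'][90:470,150:470][:,:,::-1])
E
```

```text
clock: 11.82
tool_pos: [0.4493, -0.1847, 0.2485]
orientation: [-179.9, -0.1, 88.0]
force: [-0.0, -0.1, -2.0]
finger_gap: 0.0333
grip_force: 30.0
[ 0.44989507 -0.18503848  0.24864577]
```

View pics/w5.png

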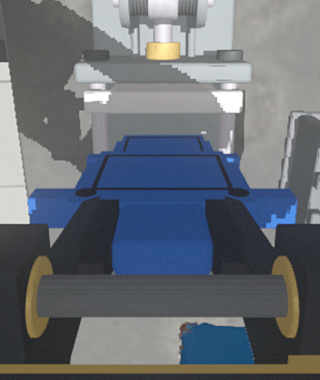

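The second plate is held level over the gap, with the follower bar clear at crop y≈100. I'll lower it.

```bash
python3 -m inch '[[[0,0,0,0,0,30,0.2],[0,0,0,0,0,60,0.2],[0,0,0,0,0,80,0.2],[0,0,0,0,0,95,0.2],[0,0,0,0,0,105,0.2],[0,0,0,0,0,112,0.2],[0,0,0,0,0,117,0.2],[0,0,0,0,0,117,0.2],[0,0,0,0,0,117,0.2]]]'
```

```text
clock: 12.62
tool_pos: [0.4499, -0.185, 0.1326]
orientation: [180.0, 0.0, 88.0]
force: [0.4, 0.3, -1.2]
finger_gap: 0.0338
grip_force: 30.0
```

```bash
python3 -m inch '[[[0,0,0,0,0,4,0.2],[0,0,0,0,0,8,0.2],[0,0,0,0,0,10,0.2],[0,0,0,0,0,10,0.2],[0,0,0,0,0,10,0.2]]]'; python3 -m inch '[[[0,0,0,0,0,0,0.45],[0,0,0,0,0,0,0.48],[0,0,0,0,0,0,0.5],[0,0,0,0,0,0,0.5],[0,0,0,0,0,-15,0.5],[0,0,0,0,0,-50,0.5],[0,0,0,0,0,-90,0.5],[0,0,0,0,0,-125,0.5],[0,0,0,0,0,-130,0.5],[0,0,0,0,0,-130,0.5]]]'
python3 - <<'E'
from h import *
c=cam('wrist');print(env.observe()['tool_pos'])
cv2.imwrite('pics/w6.png',c['img'][90:470,150:470][:,:,::-1])
E
python3 d.py .45 -.06 .25 40 .457 .033 .22 -2
```

```text
clock: 13.03
tool_pos: [0.4495, -0.1848, 0.1227]
orientation: [180.0, 0.0, 88.0]
force: [-0.5, 0.3, 0.7]
finger_gap: 0.0337
grip_force: 30.0
clock: 13.87
tool_pos: [0.45, -0.1851, 0.2544]
orientation: [179.8, 0.2, 88.0]
force: [-0.2, 0.8, -0.7]
finger_gap: 0.0439
grip_force: 0.0
[ 0.4494583  -0.18473531  0.25246331]
[0.001 0.    0.837] [124.678  -3.856   2.406]
[ 0.001 -0.     1.57 ] [217.88   -0.156  32.368]
```

View pics/w6.png

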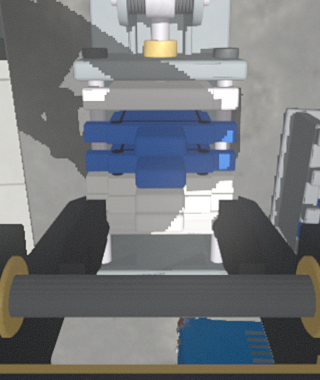

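Both blue plates hang square between the white plates and the follower (crop y≈135 and 160). Now I'll move to the lever.

```bash
python3 -m inch '[[[0,0,0.124,0,0,2,0.2],[0,0,0.248,0,0,2,0],[0,0,0.372,10,0,2,0],[0,0,0.496,30,0,2,0],[0,0,0.62,55,0,2,0],[0,0,0.744,80,0,2,0],[0,0,0.868,110,0,2,0],[0,0,0.992,140,0,2,0],[0,0,1.116,165,0,5,0],[0,0,1.24,190,0,15,0],[0,0,1.364,210,0,25,0],[0,0,1.488,218,0,32,0]]]' 20; python3 d.py .457 .033 .2 -2 .457 .033 .14 -2
```

```text
clock: 14.92
tool_pos: [0.456, 0.0354, 0.2179]
orientation: [-179.9, 0.3, 2.5]
force: [0.6, 0.1, -0.1]
finger_gap: 0.0002
grip_force: 0.0
[-0.001  0.005  0.079] [ 1.009  2.432 17.864]
[-0.001  0.005  0.079] [ 1.28   2.521 77.864]
```

```bash
python3 -m inch '[[[0,0,0.08,1,2,10,0],[0,0,0.08,1,2,20,0],[0,0,0.08,1,2,30,0],[0,0,0.08,1,2,40,0],[0,0,0.08,1,2,48,0],[0,0,0.08,1,2,56,0],[0,0,0.08,1,2,64,0],[0,0,0.08,1,2,70,0],[0,0,0.08,1,2,74,0],[0,0,0.08,1,2,74,0],[0,0,0.08,1,2,74,0]]]'
```

```text
clock: 15.83
tool_pos: [0.4581, 0.0311, 0.1465]
orientation: [-180.0, 0.0, -1.8]
force: [-1.3, 2.0, 3.7]
finger_gap: 0.0005
grip_force: 1.9
```

```bash
python3 -m inch '[[[0,0,0,0,0,2,0],[0,0,0,0,0,4,0],[0,0,0,0,0,6,0],[0,0,0,0,0,6,0],[0,0,0,0,0,6,0]]]';python3 -m inch '[[[0,0,0,0,0,1,0],[0,0,0,0,0,2,0],[0,0,0,0,0,3,0],[0,0,0,0,0,3,0],[0,0,0,0,0,3,0]]]'
```

```text
clock: 16.25
tool_pos: [0.4584, 0.0312, 0.1407]
orientation: [-180.0, -0.0, -1.8]
force: [-0.6, 4.9, 5.0]
finger_gap: 0.0002
grip_force: 2.5
clock: 16.67
tool_pos: [0.4584, 0.0312, 0.1378]
orientation: [-180.0, -0.0, -1.8]
force: [-0.9, 5.3, 5.1]
finger_gap: 0.0006
grip_force: 2.6
```

```bash
for i in 1 ; do python3 -m inch '[[[0,0,0,0,0,1,0],[0,0,0,0,0,2,0],[0,0,0,0,0,2,0],[0,0,0,0,0,2,0]]]'; done; python3 -m inch '[[[0,0,0,0,0,1,0],[0,0,0,0,0,2,0],[0,0,0,0,0,2,0],[0,0,0,0,0,2,0]]]'
```

```text
clock: 17.0
tool_pos: [0.4585, 0.0313, 0.1358]
orientation: [-180.0, -0.0, -1.8]
force: [-0.3, 5.1, 5.6]
finger_gap: 0.0008
grip_force: 2.7
clock: 17.33
tool_pos: [0.4585, 0.0313, 0.1339]
orientation: [-180.0, -0.0, -1.8]
force: [-0.9, 5.0, 6.6]
finger_gap: 0.0006
grip_force: 3.6
```

```bash
python3 -m inch '[[[0,0,0,0,0,1,0],[0,0,0,0,0,1,0],[0,0,0,0,0,1,0]]]';python3 -m inch '[[[0,0,0,0,0,1,0],[0,0,0,0,0,1,0],[0,0,0,0,0,1,0]]]'
```

```text
clock: 17.58
tool_pos: [0.4585, 0.0314, 0.1336]
orientation: [-180.0, -0.1, -1.8]
force: [-3.7, 5.6, 14.9]
finger_gap: 0.0007
grip_force: 7.6
clock: 17.83
tool_pos: [0.4586, 0.0314, 0.1333]
orientation: [-180.0, -0.1, -1.8]
force: [-5.1, 6.2, 23.3]
finger_gap: 0.0004
grip_force: 11.8
```

The lever came up firm at TCP z≈0.1335, about 0.45 rad as predicted. I'll ease to a moderate push and check.

```bash
python3 -m inch '[[[0,0,0,0,0,-1,0],[0,0,0,0,0,-1,0],[0,0,0,0,0,-1,0],[0,0,0,0,0,-1,0]]]'
python3 - <<'E'
from h import *
t=cam('top'); cv2.imwrite('pics/end.png',cv2.resize(t['img'][165:315,140:480,::-1],None,fx=2.3,fy=2.3,interpolation=cv2.INTER_CUBIC)); print(env.observe()['force'])
E
```

```text
clock: 18.17
tool_pos: [0.4585, 0.0314, 0.1336]
orientation: [-180.0, -0.1, -1.8]
force: [-2.4, 6.1, 14.0]
finger_gap: 0.0008
grip_force: 7.6
[-3.69027905  6.25399594 14.45532016]
```

View pics/end.png

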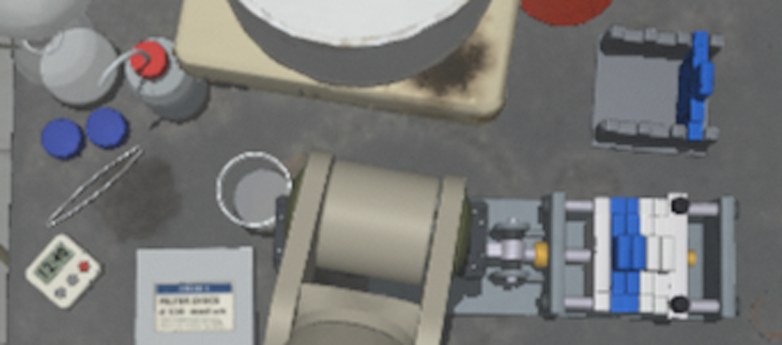

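The stack is closed and square, with the follower against the two blue plates at (625,250). The third plate is still in the rack and the other things on the bench are untouched, so I'm handing it in.

```bash
python3 -c "from rig import env; print(env.hand_in())"
```

```text
the job is handed in; nothing more can be done
None
```

I handed the job in with two spacers hung in the press, the lever held firm at about 0.45 rad (estimated from tool height) with roughly 14 N on it, the third spacer still in the rack and nothing else on the bench visibly moved; no verdict came back.

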